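# Clear the airing stand and finish the tower of cedar slats

## Task

To finish the begun tower of cedar slats on the airing stand, first lift the watering can off it by its handle and set it down upright in the middle of the round cork mat, without tipping it over. Leave the red-brown slat that already lies across one end of the stand's two runners, lay the other red-brown one flat across the other end, then the two mauve ones flat across the ends of the red-brown pair, so that the tower is square with ends and outer edges lined up. Leave the other things on the counter where they are.

Things in the scene. Friction and masses are not known exactly. Their poses are not given: they have to be found in the camera images.
- red_a: flat cedar slat 120 x 22 x 16 mm (about 20 g), red-brown; loose, but already laid in its place across the runners near the stand's +x end, close beside the can's foot, with a small dark drilled dot 45 mm either side of its middle; origin at the slat's centre, x along its length, y across its 22 mm width, z through its 16 mm thickness
- red_b: flat cedar slat 120 x 22 x 16 mm (about 20 g), red-brown, lying flat on the counter at the start, with a small dark drilled dot 45 mm either side of its middle; origin at the slat's centre, x along its length, y across its 22 mm width, z through its 16 mm thickness
- mauve_a: flat cedar slat 120 x 22 x 16 mm (about 20 g), mauve, lying flat on the counter at the start, with a small dark drilled dot 45 mm either side of its middle; origin at the slat's centre, x along its length, y across its 22 mm width, z through its 16 mm thickness
- mauve_b: flat cedar slat 120 x 22 x 16 mm (about 20 g), mauve, lying flat on the counter at the start, with a small dark drilled dot 45 mm either side of its middle; origin at the slat's centre, x along its length, y across its 22 mm width, z through its 16 mm thickness
- stand: airing stand, fixed: plywood board 140 x 140 x 20 mm with two fixed pale runners on it, each 120 x 22 x 16 mm, along the stand's x, middles at y = +-49 mm, tops 36 mm above the counter. Origin at the centre of the underside, z up. Finished tower: red slats along the stand's y at x = +-49 mm (centres 44 mm up), mauve along its x at y = +-49 mm (centres 60 mm up)
- mat: round cork mat, 160 mm across and 4 mm thick, fixed flat on the counter; origin at the centre of its underside
- can: green watering can, 0.45 kg, upright on the runners at the start: foot 96 mm across, shoulder 88 mm, body 94 mm high; steel hoop handle above it: level grip bar 12 mm thick along the can's x, centred over the origin at z = 150 mm, 56 mm long between 12 mm uprights at x = +-34 mm; spout to +x, tip 80 mm from the axis at z = 110 mm. Origin at the centre of its underside, z up
- bell: bystander: loose brass service bell, 76 mm across, 48 mm high; origin at the centre of its underside
- tin: bystander: loose round orange tin of pins, white disc on its lid, 68 mm across, 32 mm high; origin at the centre of its underside
- dish: bystander: loose small glass bowl, 90 mm across, 35 mm high; origin at the centre of its underside
- spool_blue: bystander: loose upright spool of blue thread, 32 mm across, 38 mm high; origin at the centre of its underside
- spool_yellow: bystander: loose upright spool of yellow thread, 32 mm across, 38 mm high; origin at the centre of its underside
- pen_cup: bystander: loose white cup of pens, 68 mm across, 150 mm high with the pens; origin at the centre of its underside
- calendar: bystander: loose desk tent calendar, 90 x 130 mm on plan (x, y), about 105 mm high; origin at the centre of its underside
- stapler: bystander: loose red and black stapler, 100 x 34 mm on plan (x, y), 53 mm high; origin at the centre of its underside
There are look-alikes about, which are no part of the job. Leave any green or yellow look-alike of the mauve_a alone.

How it is judged:
By the outcome, as a careful person would: the job done as asked, in the order asked, and still so for the second after the job is handed in, with the robot touching nothing.
It also fails if it takes over 72 s, if anything falls off the work surface, if the arm or the gripper's body presses on something with over 40 N, if the wrist force passes 120 N, or if a joint passes its speed limit or range.

## Robot

A 7-joint arm with a two-finger parallel gripper is mounted at the origin on the work surface. World frame = base frame: x ahead of the robot, y to its left, z up, the work surface at z = 0. Lengths are in m, angles in rad, forces in N, time in s.
With the tool pointing down it reaches from about 0.4 to 0.925 m from the base axis. Payload 5.6 kg.
Tool frame: the origin (TCP) lies midway between the tips of the shut fingers; the grasp point (between the pads) lies 19 mm behind it; z points along the fingers, y is the line along which they close (so a half turn about z gives the same grasp; the last joint's range is limited). The gripper opens to 85 mm and grips with 20 to 120 N. Pads are 22 mm wide; open, the fingers measure 114 mm over their backs; the gripper's body (76 mm by 85 mm) begins 54 mm behind the grasp point. The pads swing forward as they close: fully open they stand 13 mm farther back than shut.
Start: joints at [1.292, 0.468, -0.012, 1.603, 0.006, 1.071, -0.056], TCP at [0.152, -0.632, 0.231] pointing down, gripper open.
Joint ranges: [-2.53, 2.53], [-0.31, 2.02], [-1.57, 1.55], [0.28, 2.44], [-1.29, 4.43], [0.15, 1.84], [-2.92, 2.92]. Speed limits (rad/s): [2.57, 2.57, 3.14, 3.14, 3.14, 3.14, 3.14].

## Interface

Orientations are given as a 3x3 rotation matrix whose columns are the frame's x, y, z axes.
In Python, from station import get_state, get_image, camera_info, finish_job, search_frame gives the robot as it stands.
- The arm moves only by the tool carry_out, never from a script. Its argument "series" is one flat list of numbers, 6 for each row, row after row: the shift along the tool's x, y, z as a fraction of full scale, then the turn, a rotation vector about the tool's x, y, z as a fraction of full scale. In form: [x, y, z, rx, ry, rz, x, y, z, rx, ry, rz, ...]. A call has 1 to 10 rows; each row shifts and turns the commanded pose from where the row before left it, along the tool's axes as they then stand; what a row does not reach is not made up. Full scale, the value 1, is 20 mm for a shift and 5 degrees for a turn. A row lasts 1/8 s, in which the tool goes at most 62.5 mm and 10.7 degrees, less where a joint would pass 70% of its speed; a pose out of reach is approached as far as the arm can. A call with a number of a shift or a turn outside -1 to 1 is refused whole. A call with a gripper value outside its range is refused whole. "jaw" is the opening, from 0 (shut) to 1 (fully open), set as the call begins (left out, the last holds). The fingers move at their own pace and stop on an object; "grip_force" is the grip in N (left out, the last holds). Time passes only in rows, so rows that do not move let the fingers close. It gives the time, the measured TCP pose, the force, the opening and the grip force at its end, in the units of the state.
- get_state(): the state, without advancing time (a new reading comes with each control period).
- get_image(name): name is "side" or "top"; returns (picture, depth): 480x640x3 uint8, blue, green, red; 480x640 float32, m along the optical axis (not along the pixel's ray), 0 where there is no reading.
- camera_info(name): a dict with "mtx" (3x3 intrinsics, pixels), "R" (3x3) and "t" (3): a world point X has camera coordinates R X + t. Camera axes: x right, y down, z forward; pixel columns grow to the right and rows downward; lengths in m; the calibration is good to about 2 mm. A picture is of the moment at which its call begins. camera_info takes no time and is no camera call.
- finish_job(): hands the job in; it is judged then, once.
Trained networks look in the newest picture that a camera, given by its name, has taken for a name from the list of things; names that differ only in an ending like _2 or _b are one class to them, and where a whole thing is asked for, a point or a joint stands for the part that bears it (a point fixed in the world has none). Each returns a list of dicts, best first, with "confidence" (0 to 1); they miss things now and then, are a little off and sometimes report something else, mostly with a low value. They report only what shows in the picture. A call takes as long as a camera call. They do not tell look-alikes from the thing itself.
- search_frame(thing, camera): "at" ([x, y, z] in m, in the coordinates of the camera as it stood for that picture, good to about 4 mm: the middle of the surface that is visible of it).
The state is a dict: "time_s": time; "joint_positions": joint angles; "joint_velocities": joint speeds; "joint_efforts": joint torques, N m; "position": TCP position; "ee_rot": TCP orientation; "force": force on the tool from outside, world axes, zero at the start; "torque": the same for the moment, N m; "opening": finger opening in m; "grip_force": force on a finger pad.
Only numpy, scipy, OpenCV 4.12 (cv2) and the standard library are available. Lean on these libraries where they do the work, as an engineer would, in place of code of your own. Each camera call takes 0.05 s, during which the arm holds its last target. There are 200 camera calls.

## Working session

There is one attempt and no reset: what is moved stays moved. The work goes in short steps, Python scripts to look and compute and a tool call to move; the robot and the scene stay as the last step left them, time stands still between calls to the robot, and variables do not carry over. Pictures are saved under pics/ and viewed, at most 10 in all, crops included, and the job is handed in when it is done.

Besides the shell and the picture viewer there is one more tool, called after "Emit:" in YAML: its name, and indented under it one key for each argument. carry_out: Moves the arm, as the interface text tells. Shift numbers are shares of 20 mm and turn numbers shares of 5 degrees, none past 1 either way. Its arguments: {"type":"object","properties":{"series":{"type":"array","items":{"type":"number"}},"jaw":{"type":"number"},"grip_force":{"type":"number"}},"required":["series"]}

```bash
mkdir -p pics; ls
python3 - <<'E'
from station import *
import cv2,numpy as np
for n in("top","side"):
    p,d=get_image(n); cv2.imwrite(f"pics/{n}0.png",p); np.save(f"pics/{n}0.npy",d)
    c=camera_info(n); print(n,c["mtx"],c["R"],c["t"])
s=get_state();print(s["time_s"],s["position"],s["ee_rot"])
E
```

```text
pics
top [[591.88731624   0.         319.79587688]
 [  0.         591.88731624 250.89483979]
 [  0.           0.           1.        ]] [[-8.52623986e-03 -9.99961574e-01 -2.03803099e-03]
 [-9.88672235e-01  8.73536322e-03 -1.49836264e-01]
 [ 1.49848310e-01  7.37404721e-04 -9.88708724e-01]] [-0.02879969  0.54431324  1.32966657]
side [[485.16923076   0.         313.72501107]
 [  0.         485.16923076 235.80399065]
 [  0.           0.           1.        ]] [[-0.98312602 -0.18201899 -0.01822959]
 [-0.12599383  0.74601142 -0.65390558]
 [ 0.13262272 -0.64057477 -0.75635651]] [0.52271411 0.12281819 1.19424882]
0.1 [ 0.15166012 -0.63151984  0.23039346] [[ 9.72351351e-01  2.33522125e-01 -5.17318630e-04]
 [ 2.33522661e-01 -9.72350048e-01  1.59719773e-03]
 [-1.30033788e-04 -1.67384299e-03 -9.99998591e-01]]
```

View pics/top0.png

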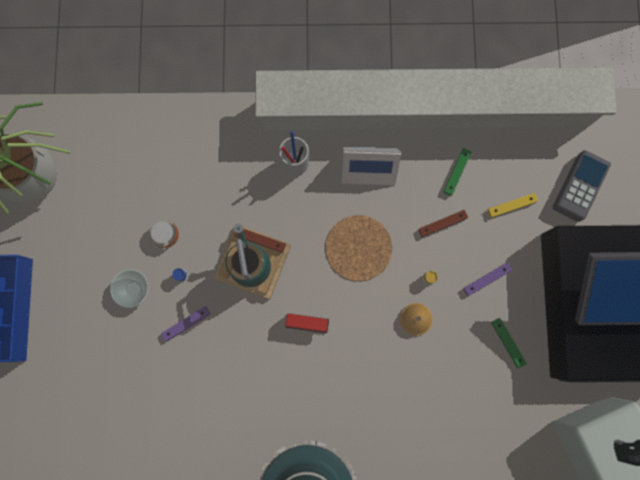

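View pics/side0.png

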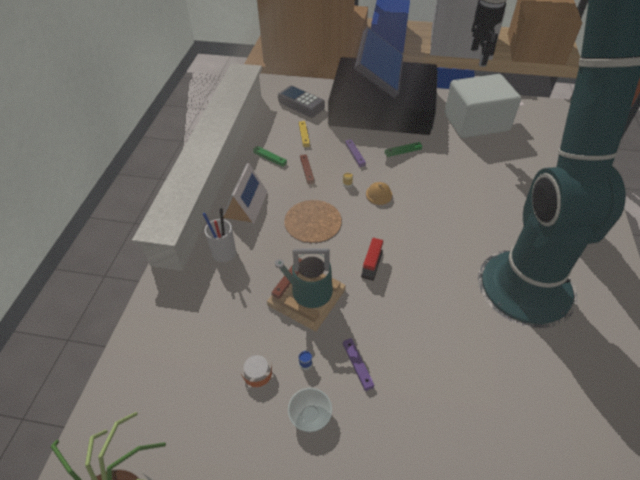

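```bash
cat > h.py <<'E'
from station import *
import cv2,numpy as np
def world(n,d):
    c=camera_info(n);K=c["mtx"];v,u=np.mgrid[0:480,0:640]
    P=np.stack([(u-K[0,2])/K[0,0]*d,(v-K[1,2])/K[1,1]*d,d],-1)
    return (P-c["t"])@c["R"]
def proj(n,X):
    c=camera_info(n);p=(c["R"]@np.asarray(X,float)+c["t"]);p=c["mtx"]@p;return p[:2]/p[2]
def plane(n,u,v,z):
    c=camera_info(n);r=c["R"].T@np.linalg.inv(c["mtx"])@[u,v,1];o=-c["R"].T@c["t"]
    return o+r*(z-o[2])/r[2]
def slat(n,p,d,xy,hue,r=.09,zr=(.008,.1)):
    """centre, angle of top face of slat near xy; hue 'mauve'/'red'"""
    W=world(n,d);H=cv2.cvtColor(p,cv2.COLOR_BGR2HSV)
    h=H[...,0].astype(int);s=H[...,1]
    m={'mauve':(h>118)&(h<160)&(s>70),'red':((h<9)|(h>172))&(s>95)}[hue]
    m&=(np.hypot(W[...,0]-xy[0],W[...,1]-xy[1])<r)&(W[...,2]>zr[0])&(W[...,2]<zr[1])
    q=W[m];z=np.median(q[:,2]);q=q[abs(q[:,2]-z)<.004] 
    (c,wh,a)=cv2.minAreaRect((q[:,:2]*1000).astype(np.float32))
    if wh[0]<wh[1]:a+=90
    a=(a+90)%180-90
    return np.r_[np.array(c),q[:,:2].mean(0)*1000,max(wh),min(wh),a,z*1000,len(q)].round(1)
E
python3 - <<'E'
from h import *
I={}
for n in("top","side"): I[n]=(cv2.imread(f"pics/{n}0.png"),np.load(f"pics/{n}0.npy"))
g={'red_b':((442,223),'red'),'mA':((487,280),'mauve'),'mB':((186,323),'mauve'),'red_a':((262,240),'red')}
for k,(uv,h) in g.items():
    X=plane("top",*uv,.016 if k!='red_a' else .052)
    for n in I:
        try:print(k,n,slat(n,*I[n],X,h,zr=(.008,.1)if k!='red_a' else(.045,.06)))
        except Exception as e:print(k,n,e)
W=world("top",I["top"][1])
print("tab z",np.median(W[340:380,300:480,2]))
for th in("can","stand","mat","bell","spool_yellow","spool_blue","stapler","calendar","pen_cup","tin","dish"):
  for n in I:
    c=camera_info(n);R=search_frame(th,n)[:1]
    for r in R: print(th,n,((np.array(r["at"])-c["t"])@c["R"]*1000).round(0),r["confidence"])
a=cv2.resize(I["top"][0][210:320,200:320],None,fx=5,fy=5,interpolation=cv2.INTER_CUBIC)
b=I["side"][0][230:340,250:370];b=cv2.resize(b,None,fx=5,fy=5,interpolation=cv2.INTER_CUBIC)
cv2.imwrite("pics/c1.png",cv2.resize(np.hstack([a,b]),(800,367)))
E
```

```text
red_b top [ 612.5 -326.   612.3 -326.5  117.4   19.4  -67.8   15.8  316. ]
red_b side [ 622.1 -344.7  626.3 -348.7   56.5   15.2  -66.1   17.2   27. ]
mA top [ 478.2 -424.9  479.2 -426.5  118.8   19.   -60.9   16.2  317. ]
mA side [ 448.5 -380.7  448.5 -380.7    0.     0.     0.    17.1    1. ]
mB top [380.9 281.1 376.8 287.7 117.6  19.2 -57.7  15.8 260. ]
mB side [382.  283.2 378.3 290.2 117.1  20.4 -58.1  16.3 353. ]
red_a top [571.2 106.4 568.1  98.6 118.1  19.9  70.   52.  291. ]
red_a side [573.7 108.3 582.3 135.7 111.9  18.7  72.4  52.6 119. ]
tab z 0.0001784925500327005
can top [503. 127. 129.] 0.89
can side [509. 146. 129.] 0.7
stand top [509. 108.  21.] 0.82
stand side [516. 174.  22.] 0.85
mat top [ 558. -128.   -0.] 0.88
mat side [ 556. -119.    7.] 0.82
bell top [ 382. -250.   31.] 0.64
bell side [ 392. -240.   26.] 0.6
spool_yellow top [505. 126. 130.] 0.69
spool_yellow side [ 481. -282.   26.] 0.46
spool_blue top [494. 290.  32.] 0.61
spool_blue side [490. 304.  31.] 0.52
stapler top [377.  -5.  54.] 0.92
stapler side [381.  17.  53.] 0.6
calendar top [ 742. -150.   65.] 0.95
calendar side [ 743. -137.   44.] 0.97
pen_cup top [769.  25.  69.] 0.58
pen_cup side [760.  39.  73.] 0.83
tin top [595. 335.  36.] 0.83
tin side [594. 345.  29.] 0.62
dish top [467. 413.  17.] 0.56
dish side [465. 400.  13.] 0.65
```

View pics/c1.png

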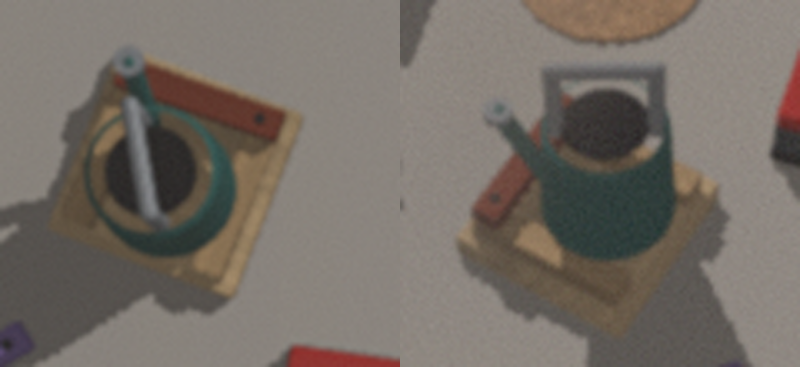

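Run:
```python
from h import *
for n in("top","side"):
    p=cv2.imread(f"pics/{n}0.png");d=np.load(f"pics/{n}0.npy");W=world(n,d)
    r=np.hypot(W[...,0]-.52,W[...,1]-.118)
    q=W[(r<.1)&(W[...,2]>.143)&(W[...,2]<.165)]
    print(n,"bar",len(q),np.median(q[:,2]),q[:,:2].mean(0))
    c,wh,a=cv2.minAreaRect((q[:,:2]*1000).astype(np.float32));print(c,wh,a)
    q=W[(r<.14)&(W[...,2]>.012)&(W[...,2]<.042)]
    c,wh,a=cv2.minAreaRect((q[:,:2]*1000).astype(np.float32));print("stand",c,wh,a)
    q=W[(r<.12)&(W[...,2]>.1)&(W[...,2]<.118)];
    i=np.argmax(np.hypot(q[:,0]-.505,q[:,1]-.127));print("tip",q[i])
    H=cv2.cvtColor(p,cv2.COLOR_BGR2HSV)
    r=np.hypot(W[...,0]-.556,W[...,1]+.125)
    m=(r<.11)&(W[...,2]<.012)&(H[...,1]>85)
    q=W[m];c,R=cv2.minEnclosingCircle((q[:,:2]*1000).astype(np.float32));print("mat",c,R,q.mean(0),len(q))
```

```text
top bar 85 0.14774609281855652 [0.56538672 0.13834068]
(530.7791748046875, 134.05319213867188) (120.88340759277344, 17.49155616760254) 8.85075855255127
stand (529.2906494140625, 133.61134338378906) (156.8367462158203, 140.18699645996094) 68.76154327392578
tip [0.56985125 0.132922   0.11384906]
mat (557.1477661132812, -125.46056365966797) 78.92425537109375 [ 0.55644444 -0.12531953  0.00398642] 3340
side bar 138 0.14891575080896574 [0.54286476 0.13665597]
(530.6729736328125, 136.1780242919922) (118.88960266113281, 23.087570190429688) 5.03704833984375
stand (509.0657043457031, 104.854248046875) (204.7900848388672, 139.94332885742188) 63.23670959472656
tip [0.57313834 0.14439753 0.11416673]
mat (555.91064453125, -123.82638549804688) 77.6771240234375 [ 0.54450059 -0.11503409  0.00503524] 1258
```

```bash
cat >> h.py <<'E'
def rect(q):
    c,wh,a=cv2.minAreaRect((q[:,:2]*1000).astype(np.float32));return np.round([*c,*wh,a],1)
E
python3 - <<'E'
from h import *
for n in("top","side"):
    p=cv2.imread(f"pics/{n}0.png");d=np.load(f"pics/{n}0.npy");W=world(n,d);H=cv2.cvtColor(p,cv2.COLOR_BGR2HSV)
    r=np.hypot(W[...,0]-.526,W[...,1]-.122);z=W[...,2]
    q=W[(r<.1)&(z>.183)&(z<.21)];print(n,"bar",len(q),np.median(q[:,2]),q[:,:2].mean(0),rect(q))
    q=W[(r<.1)&(z>.138)&(z<.152)]; o=q[np.argsort(q[:,0])[-8:]];print("tip",o.mean(0))
    y=(H[...,0]>10)&(H[...,0]<25)
    q=W[(r<.105)&(z>.012)&(z<.04)&y]; q=q[(abs(q[:,2]-.02)<.004)|(abs(q[:,2]-.036)<.004)];print("stand",len(q),rect(q))
    for s in(.02,.036):
        m=((r<.12)&(abs(z-s)<.003)&y).astype(np.uint8);print(s,rect(W[m>0]),m.sum())
E
```

```text
top bar 213 0.19100720153682682 [0.51020948 0.12840897] [510.1 128.8  76.5  11.8  10.5]
tip [0.58874184 0.14143332 0.14743765]
stand 1372 [526.2 126.  140.3 140.1  68.9]
0.02 [526.3 126.1 140.2 140.2  68.8] 743
0.036 [517.7 129.4 120.9 100.8  68.5] 415
side bar 217 0.19057391911553967 [0.51094547 0.13049744] [511.2 129.5  79.1  13.8   9.3]
tip [0.58862236 0.1410591  0.14737637]
stand 1181 [526.8 126.9 141.6 139.2  69.2]
0.02 [526.5 126.6 141.7 138.8  68.8] 646
0.036 [526.9 125.3 124.5 120.3  68.7] 414
```

```bash
cat >> h.py <<'E'
from scipy.spatial.transform import Rotation as Ro
def plan(*wps,start=None):
    """wps: (x,y,z mm, yaw deg of tool x, tool down[, min rows]); prints rows from the current pose"""
    s=get_state();p=np.array(s["position"])*1000;R=np.array(s["ee_rot"])
    if start is not None:p,R=start
    rows=[]
    for w in wps:
        a=np.radians(w[3]);T=np.array([[np.cos(a),np.sin(a),0],[np.sin(a),-np.cos(a),0],[0,0,-1.]])
        q=np.array(w[:3],float);rv=Ro.from_matrix(R.T@T).as_rotvec(degrees=True)
        n=max(1,w[4] if len(w)>4 else 1,int(np.ceil(np.linalg.norm(rv)/4.95)))
        while 1:
            out=[];pp=p.copy();RR=R.copy();st=Ro.from_rotvec(rv/n,degrees=True).as_matrix()
            for i in range(n):
                t=RR.T@((q-pp)/(n-i))/20;r=(Ro.from_matrix(RR.T@T).as_rotvec(degrees=True)/(n-i))/5
                row=np.r_[t,r].round(2)
                pp=pp+RR@row[:3]*20;RR=RR@Ro.from_rotvec(row[3:]*5,degrees=True).as_matrix();out.append(row)
            if np.abs(out).max()<=1:break
            n+=1
        rows+=out;p,R=pp,RR
    print("t",round(s["time_s"],2),"pos",(np.array(s["position"])*1000).round(1),"yaw",np.degrees(np.arctan2(s["ee_rot"][1][0],s["ee_rot"][0][0])).round(2),"F",np.round(s["force"],1),"open",round(s["opening"]*1000,1),"rows",len(rows))
    for i in range(0,len(rows),10):print([float(x)+0. for x in np.array(rows[i:i+10]).ravel()])
    return p,R
E
python3 - <<'E'
from h import *
W=world("top",np.load("pics/top0.npy")).reshape(-1,3)
a=np.array([.152,-.632]);b=np.array([.4,-.25]);c=np.array([.51,.129])
for s,e in((a,b),(b,c)):
    for t in np.linspace(0,1,7):
        p=s+(e-s)*t;m=np.hypot(*(W[:,:2]-p).T)<.1;print(p.round(2),W[m,2].max().round(3) if m.any() else None)
plan((400,-250,235,12),(490,126,235,10),(510.7,129.2,235,10),(510.7,129.2,166,10))
E
```

```text
[ 0.15 -0.63] 0.352
[ 0.19 -0.57] 0.352
[ 0.23 -0.5 ] 0.129
[ 0.28 -0.44] 0.027
[ 0.32 -0.38] 0.025
[ 0.36 -0.31] 0.05
[ 0.4  -0.25] 0.05
[ 0.4  -0.25] 0.05
[ 0.42 -0.19] 0.05
[ 0.44 -0.12] 0.06
[ 0.46 -0.06] 0.061
[0.47 0.  ] 0.134
[0.49 0.07] 0.198
[0.51 0.13] 0.198
t 1.2 pos [ 151.8 -632.   231.3] yaw 13.5 F [-0.4 -0.4 -0.2] open 85.5 rows 41
[0.97, -0.92, -0.01, 0.0, 0.0, 0.02, 0.97, -0.92, -0.01, 0.0, 0.0, 0.02, 0.97, -0.93, -0.01, 0.0, 0.0, 0.02, 0.97, -0.93, -0.01, 0.0, 0.0, 0.02, 0.97, -0.93, -0.01, 0.0, 0.0, 0.02, 0.96, -0.93, -0.01, 0.0, 0.0, 0.02, 0.96, -0.93, -0.01, 0.0, 0.0, 0.02, 0.96, -0.93, -0.01, 0.0, 0.0, 0.02, 0.96, -0.94, -0.01, 0.0, 0.0, 0.02, 0.96, -0.94, -0.01, 0.0, 0.0, 0.02]
[0.96, -0.94, -0.01, 0.0, 0.0, 0.01, 0.95, -0.94, -0.01, 0.0, 0.0, 0.02, 0.95, -0.94, -0.01, 0.0, 0.0, 0.01, 0.95, -0.94, -0.01, 0.0, 0.0, 0.02, 0.95, -0.94, -0.02, 0.0, 0.0, 0.01, 0.95, -0.95, -0.01, 0.0, 0.0, 0.02, 0.96, -0.95, -0.02, 0.0, 0.0, 0.01, 0.46, -0.97, 0.0, 0.0, 0.0, 0.02, 0.46, -0.97, 0.0, 0.0, 0.0, 0.02, 0.46, -0.97, 0.0, 0.0, 0.0, 0.02]
[0.46, -0.97, 0.0, 0.0, 0.0, 0.02, 0.45, -0.97, 0.0, 0.0, 0.0, 0.02, 0.45, -0.97, 0.0, 0.0, 0.0, 0.02, 0.45, -0.97, 0.0, 0.0, 0.0, 0.02, 0.45, -0.98, 0.0, 0.0, 0.0, 0.02, 0.45, -0.98, 0.0, 0.0, 0.0, 0.02, 0.45, -0.98, 0.0, 0.0, 0.0, 0.02, 0.44, -0.98, 0.0, 0.0, 0.0, 0.03, 0.44, -0.98, 0.0, 0.0, 0.0, 0.02, 0.44, -0.98, 0.0, 0.0, 0.0, 0.03]
[0.44, -0.98, 0.0, 0.0, 0.0, 0.02, 0.44, -0.98, 0.0, 0.0, 0.0, 0.03, 0.43, -0.98, 0.0, 0.0, 0.0, 0.02, 0.43, -0.98, 0.0, 0.0, 0.0, 0.03, 0.43, -0.99, 0.0, 0.0, 0.0, 0.02, 0.53, 0.01, 0.0, 0.0, 0.0, 0.0, 0.52, 0.02, 0.0, 0.0, 0.0, 0.0, 0.0, 0.0, 0.86, 0.0, 0.0, 0.0, 0.0, 0.0, 0.86, 0.0, 0.0, 0.0, 0.0, 0.0, 0.87, 0.0, 0.0, 0.0]
[0.0, 0.0, 0.86, 0.0, 0.0, 0.0]
```

Emit:
carry_out:
  series: [0.96,-0.93,0,0,0,0,0.96,-0.93,0,0,0,0,0.96,-0.93,0,0,0,0,0.96,-0.93,0,0,0,0,0.96,-0.93,0,0,0,0,0.96,-0.93,0,0,0,0,0.96,-0.93,0,0,0,0,0.96,-0.93,0,0,0,0,0.96,-0.93,0,0,0,0,0.96,-0.93,0,0,0,0]
  jaw: 1

```text
time_s: 2.45
position: [0.2955, -0.4056, 0.2315]
ee_rot: [[0.972, 0.234, 0.0], [0.234, -0.972, -0.0], [0.0, 0.0, -1.0]]
force: [1.2, -0.3, -0.0]
opening: 0.0849
grip_force: 0.0
```

Emit:
carry_out:
  series: [0.96,-0.93,0,0,0,0,0.96,-0.93,0,0,0,0,0.96,-0.93,0,0,0,0,0.96,-0.93,0,0,0,0,0.96,-0.93,0,0,0,0,0.96,-0.93,0,0,0,0,0.96,-0.93,0,0,0,0,0.46,-0.97,0,0,0,0,0.46,-0.97,0,0,0,0,0.46,-0.97,0,0,0,0]

```text
time_s: 3.7
position: [0.4088, -0.1847, 0.2315]
ee_rot: [[0.972, 0.234, 0.0], [0.234, -0.972, -0.0], [0.0, 0.0, -1.0]]
force: [0.8, 0.0, 0.6]
opening: 0.0853
grip_force: 0.0
```

Emit:
carry_out:
  series: [0.46,-0.97,0,0,0,0.1,0.46,-0.97,0,0,0,0.1,0.46,-0.97,0,0,0,0.1,0.46,-0.97,0,0,0,0.1,0.46,-0.97,0,0,0,0.1,0.45,-0.97,0,0,0,0.1,0.45,-0.97,0,0,0,0.1,0.45,-0.97,0,0,0,0,0.45,-0.97,0,0,0,0,0.45,-0.97,0,0,0,0]

```text
time_s: 4.95
position: [0.4597, 0.0234, 0.2315]
ee_rot: [[0.985, 0.174, 0.0], [0.174, -0.985, -0.0], [0.0, 0.0, -1.0]]
force: [0.2, -0.1, -0.3]
opening: 0.0854
grip_force: 0.0
```

```bash
python3 -c "
from h import *
plan((505,129.2,215,10),(510.7,129.2,166,10))"
```

```text
t 4.95 pos [459.7  23.4 231.5] yaw 10.0 F [ 0.2 -0.1 -0.3] open 85.4 rows 8
[0.63, -0.96, 0.16, 0.0, 0.0, 0.0, 0.63, -0.96, 0.17, 0.0, 0.0, 0.0, 0.63, -0.96, 0.16, 0.0, 0.0, 0.0, 0.63, -0.97, 0.17, 0.0, 0.0, 0.0, 0.63, -0.96, 0.16, 0.0, -0.01, 0.0, 0.09, 0.01, 0.82, 0.0, 0.0, 0.0, 0.1, 0.02, 0.82, 0.0, 0.0, 0.0, 0.09, 0.01, 0.81, 0.0, 0.0, 0.0]
```

Emit:
carry_out:
  series: [0.65,-0.96,0.1,0,0,0,0.65,-0.96,0.1,0,0,0,0.65,-0.96,0.1,0,0,0,0.65,-0.96,0.1,0,0,0,0.65,-0.96,0.1,0,0,0,0.1,0,0.9,0,0,0,0.1,0,0.9,0,0,0,0,0.02,0.9,0,0,0]

```text
time_s: 5.95
position: [0.5102, 0.1276, 0.1654]
ee_rot: [[0.985, 0.172, -0.002], [0.172, -0.985, -0.001], [-0.002, 0.001, -1.0]]
force: [0.5, -0.6, 1.2]
opening: 0.0853
grip_force: 0.0
```

Emit:
carry_out:
  series: [0,0,0.1,0,0,0,0,0,0,0,0,0,0,0,0,0,0,0,0,0,0,0,0,0,0,0,0,0,0,0]
  jaw: 0
  grip_force: 80

```text
time_s: 6.58
position: [0.5111, 0.1284, 0.1659]
ee_rot: [[0.985, 0.173, 0.001], [0.173, -0.985, -0.001], [0.001, 0.001, -1.0]]
force: [-1.4, -2.4, 3.8]
opening: 0.0096
grip_force: 78.0
```

```bash
python3 -c "
from h import *
plan((511,128.4,206,10,5),(556.7,-125,206,50,16),(556.7,-125,140,50,5),(556.7,-125,134.5,50,2))"
```

```text
t 6.58 pos [511.1 128.4 165.9] yaw 9.98 F [-1.4 -2.4  3.8] open 9.6 rows 28
[0.0, 0.0, -0.4, 0.0, 0.0, 0.0, 0.0, 0.0, -0.4, 0.0, 0.0, 0.0, 0.0, 0.0, -0.4, 0.0, 0.0, 0.0, 0.0, 0.0, -0.4, 0.01, 0.0, 0.0, -0.01, 0.0, -0.41, 0.0, -0.01, 0.0, 0.0, 0.8, 0.0, 0.0, 0.0, -0.5, -0.03, 0.8, 0.0, 0.0, 0.0, -0.5, -0.07, 0.8, 0.0, 0.0, 0.0, -0.5, -0.1, 0.8, 0.0, 0.0, 0.0, -0.5, -0.14, 0.79, 0.0, 0.0, 0.0, -0.5]
[-0.17, 0.79, 0.0, 0.0, 0.0, -0.5, -0.2, 0.78, 0.0, 0.0, 0.0, -0.5, -0.24, 0.77, 0.0, 0.0, 0.0, -0.5, -0.27, 0.76, 0.0, 0.0, 0.0, -0.5, -0.3, 0.75, 0.0, 0.0, 0.0, -0.5, -0.34, 0.73, 0.0, 0.0, 0.0, -0.5, -0.37, 0.72, 0.0, 0.0, 0.0, -0.5, -0.4, 0.7, 0.0, 0.0, 0.0, -0.5, -0.43, 0.68, 0.0, 0.0, 0.0, -0.5, -0.46, 0.66, 0.0, 0.0, 0.0, -0.5]
[-0.48, 0.64, 0.0, 0.0, 0.0, -0.5, 0.0, 0.0, 0.66, 0.0, 0.0, 0.0, 0.0, 0.0, 0.66, 0.0, 0.0, 0.0, 0.0, 0.0, 0.66, 0.0, 0.0, 0.0, 0.0, 0.0, 0.66, 0.0, 0.0, 0.0, 0.0, 0.0, 0.66, 0.0, 0.0, 0.0, 0.0, 0.0, 0.14, 0.0, 0.0, 0.0, 0.0, 0.0, 0.14, 0.0, 0.0, 0.0]
```

Emit:
carry_out:
  series: [0,0,-0.3,0,0,0,0,0,-0.4,0,0,0,0,0,-0.5,0,0,0,0,0,-0.5,0,0,0,0,0.2,-0.3,0,0,-0.1,0,0.5,0,0,0,-0.4,0,0.8,0,0,0,-0.5,-0.06,0.8,0,0,0,-0.5,-0.1,0.8,0,0,0,-0.5,-0.14,0.8,0,0,0,-0.5]

```text
time_s: 7.82
position: [0.5255, 0.051, 0.2054]
ee_rot: [[0.923, 0.384, -0.0], [0.384, -0.923, -0.0], [-0.0, 0.0, -1.0]]
force: [0.0, -0.1, -4.4]
opening: 0.0095
grip_force: 77.9
```

```bash
python3 -c "
from h import *
plan((556.7,-125,206,50,12),(556.7,-125,140,50,5),(556.7,-125,134.5,50,2))
p,d=get_image('side');cv2.imwrite('pics/lift.png',p[160:340,220:440])"
```

```text
t 7.83 pos [525.5  51.  205.4] yaw 22.59 F [ 0.  -0.1 -4.4] open 9.5 rows 19
[-0.16, 0.73, 0.0, 0.0, 0.0, -0.46, -0.19, 0.72, 0.0, 0.0, 0.0, -0.46, -0.22, 0.71, 0.0, 0.0, 0.0, -0.46, -0.25, 0.7, 0.0, 0.0, 0.0, -0.46, -0.28, 0.69, 0.0, 0.0, 0.0, -0.46, -0.3, 0.68, 0.0, 0.0, 0.0, -0.45, -0.33, 0.67, 0.0, 0.0, 0.0, -0.46, -0.36, 0.65, -0.01, 0.0, 0.0, -0.45, -0.38, 0.64, 0.0, 0.0, 0.0, -0.46, -0.41, 0.63, -0.01, 0.0, 0.0, -0.45]
[-0.43, 0.61, 0.0, 0.0, 0.0, -0.46, -0.45, 0.59, -0.01, 0.0, 0.0, -0.45, 0.0, 0.0, 0.66, 0.0, 0.0, 0.0, 0.0, 0.0, 0.66, 0.0, 0.0, 0.0, 0.0, 0.0, 0.66, 0.0, 0.0, 0.0, 0.0, 0.0, 0.66, 0.0, 0.0, 0.0, 0.0, 0.0, 0.66, 0.0, 0.0, 0.0, 0.0, 0.0, 0.14, 0.0, 0.0, 0.0, 0.0, 0.0, 0.14, 0.0, 0.0, 0.0]
```

View pics/lift.png

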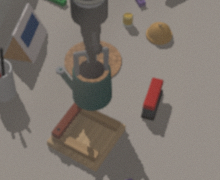

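The can hangs upright in the gripper at about (92,85) of the crop; the stand is clear with red_a undisturbed.

Emit:
carry_out:
  series: [-0.16,0.73,0,0,0,-0.46,-0.19,0.72,0,0,0,-0.46,-0.22,0.71,0,0,0,-0.46,-0.25,0.7,0,0,0,-0.46,-0.28,0.69,0,0,0,-0.46,-0.3,0.68,0,0,0,-0.46,-0.33,0.67,0,0,0,-0.46,-0.36,0.65,0,0,0,-0.46,-0.38,0.64,0,0,0,-0.46,-0.41,0.6,0,0,0,-0.46]

```text
time_s: 9.12
position: [0.5508, -0.0948, 0.2053]
ee_rot: [[0.7, 0.714, -0.0], [0.714, -0.7, -0.0], [-0.0, -0.0, -1.0]]
force: [-0.4, -0.2, -6.2]
opening: 0.0095
grip_force: 77.9
```

Emit:
carry_out:
  series: [-0.43,0.5,0,0,0,-0.4,-0.35,0.4,0.3,0,0,-0.3,0,0,0.6,0,0,0,0,0,0.7,0,0,0,0,0,0.7,0,0,0,0,0,0.6,0,0,0]

```text
time_s: 9.88
position: [0.5528, -0.1175, 0.146]
ee_rot: [[0.656, 0.755, -0.001], [0.755, -0.656, 0.0], [-0.0, -0.001, -1.0]]
force: [-0.5, -0.3, -5.1]
opening: 0.0097
grip_force: 78.0
```

Run:
```python
from h import *
plan((556.7,-125,134.5,50,2))
# stand & red_a remeasured, other slats unaffected
for n in("top","side"):
    p,d=get_image(n);W=world(n,d);H=cv2.cvtColor(p,cv2.COLOR_BGR2HSV);z=W[...,2]
    cv2.imwrite(f"pics/{n}1.png",p);np.save(f"pics/{n}1.npy",d)
    r=np.hypot(W[...,0]-.526,W[...,1]-.126);y=(H[...,0]>10)&(H[...,0]<25)
    print(n,rect(W[(r<.12)&(abs(z-.02)<.003)&y]),rect(W[(r<.12)&(abs(z-.036)<.003)&y]),slat(n,p,d,(.572,.108),'red',zr=(.045,.06)))
    r=np.hypot(W[...,0]-.557,W[...,1]+.125);m=(r<.1)&(z<.010)&(H[...,1]>85);
    c,R=cv2.minEnclosingCircle((W[m][:,:2]*1000).astype(np.float32));print("mat",c,R)
    g=(H[...,0]>75)&(H[...,0]<100)&(H[...,1]>60)&(r<.1)&(z>.02)&(z<.12);print("can low z",np.percentile(z[g],[1,99]),rect(W[g]))
```

```text
t 9.88 pos [ 552.8 -117.5  146. ] yaw 49.04 F [-0.5 -0.3 -5.1] open 9.7 rows 2
[-0.08, 0.2, 0.29, -0.01, 0.0, -0.1, -0.08, 0.19, 0.28, 0.0, 0.0, -0.09]
top [526.3 126.2 139.9 139.9  68.6] [517.5 129.8 120.8 100.4  68.9] [570.7 105.7 570.9 106.3 115.5  19.9  70.   52.1 347. ]
mat (549.0719604492188, -102.83787536621094) 73.04517364501953
can low z [0.03321985 0.113068  ] [545.7 -85.1  96.7  28.5  23.2]
side [527.  126.4 141.8 140.2  69. ] [526.8 125.5 122.8 119.8  68.6] [571.8 108.  572.  108.6 117.9  20.   69.2  52.4 279. ]
mat (556.9285888671875, -123.06497192382812) 77.21947479248047Traceback (most recent call last):
  File "<stdin>", line 11, in <module>
    return _quantile_unchecked(
        a, q, axis, out, overwrite_input, method, keepdims, weights)
    return _ureduce(a,
                    func=_quantile_ureduce_func,
    ...<5 lines>...
                    overwrite_input=overwrite_input,
                    method=method)
    r = func(a, **kwargs)
    result = _quantile(arr,
                       quantiles=q,
    ...<2 lines>...
                       out=out,
                       weights=wgt)
    slices_having_nans = np.isnan(arr[-1, ...])
                                  ~~~^^^^^^^^^
IndexError: index -1 is out of bounds for axis 0 with size 0
```

Emit:
carry_out:
  series: [-0.08,0.2,0.25,0,0,0,-0.08,0.2,0.2,0,0,0,0,0,0.1,0,0,0]

```text
time_s: 10.35
position: [0.5573, -0.1266, 0.1362]
ee_rot: [[0.657, 0.754, 0.0], [0.754, -0.657, -0.0], [-0.0, 0.0, -1.0]]
force: [0.7, 0.2, -5.4]
opening: 0.0095
grip_force: 78.1
```

```bash
python3 -c "
from h import *
plan((556.7,-125,134,50,1))"
```

```text
t 10.35 pos [ 557.3 -126.6  136.2] yaw 48.94 F [ 0.7  0.2 -5.4] open 9.5 rows 1
[0.04, -0.07, 0.11, 0.0, 0.0, -0.21]
```

Emit:
carry_out:
  series: [0.02,-0.05,0.1,0,0,0,0,0,0.05,0,0,0,0,0,0,0,0,0]

```text
time_s: 10.72
position: [0.5573, -0.1251, 0.134]
ee_rot: [[0.656, 0.755, 0.002], [0.755, -0.656, -0.001], [0.001, 0.002, -1.0]]
force: [0.8, -0.9, -0.2]
opening: 0.009
grip_force: 78.6
```

Emit:
carry_out:
  series: [0,0,0,0,0,0,0,0,0,0,0,0,0,0,-0.3,0,0,0,0,0,-0.9,0,0,0,0,0,-0.9,0,0,0,0,0,-0.9,0,0,0]
  jaw: 0.8

```text
time_s: 11.48
position: [0.557, -0.1248, 0.1952]
ee_rot: [[0.656, 0.755, 0.001], [0.755, -0.656, -0.0], [0.001, 0.001, -1.0]]
force: [0.1, -0.2, 1.1]
opening: 0.0679
grip_force: 0.0
```

```bash
python3 -c "
from h import *
plan((557,-132,198,55),(604,-300,125,105,8),(612.4,-326.3,60,112.1),(612.4,-326.3,4,112.1))"
```

```text
t 11.47 pos [ 557.  -124.8  195.2] yaw 49.01 F [ 0.1 -0.2  1.1] open 67.9 rows 20
[-0.13, 0.12, -0.07, 0.01, 0.0, -0.6, -0.14, 0.11, -0.07, 0.01, -0.01, -0.6, -0.5, 0.61, 0.33, 0.0, 0.0, -0.91, -0.55, 0.57, 0.33, 0.0, 0.0, -0.91, -0.59, 0.53, 0.33, 0.0, 0.0, -0.91, -0.63, 0.48, 0.33, 0.0, 0.0, -0.91, -0.67, 0.42, 0.33, 0.0, 0.0, -0.91, -0.7, 0.37, 0.33, 0.0, 0.0, -0.91, -0.73, 0.31, 0.33, 0.0, 0.0, -0.91, -0.75, 0.26, 0.33, 0.0, 0.0, -0.91]
[-0.77, 0.19, 0.34, 0.0, 0.0, -0.91, -0.79, 0.13, 0.33, 0.0, 0.0, -0.9, -0.79, 0.07, 0.34, -0.01, 0.0, -0.91, -0.35, 0.02, 0.81, 0.0, 0.0, -0.35, -0.34, 0.01, 0.81, 0.0, 0.0, -0.36, -0.35, -0.01, 0.81, 0.0, 0.0, -0.35, -0.34, -0.02, 0.82, 0.0, 0.0, -0.36, 0.0, 0.0, 0.93, 0.0, 0.0, 0.0, 0.0, 0.0, 0.93, 0.0, 0.0, 0.0, 0.0, 0.0, 0.94, 0.0, 0.0, 0.0]
```

Emit:
carry_out:
  series: [-0.13,0.12,0,0,0,-0.6,-0.14,0.11,0,0,0,-0.6,-0.5,0.61,0.3,0,0,-0.91,-0.55,0.57,0.3,0,0,-0.91,-0.59,0.53,0.3,0,0,-0.91,-0.63,0.48,0.33,0,0,-0.91,-0.67,0.42,0.33,0,0,-0.91,-0.7,0.37,0.33,0,0,-0.91,-0.73,0.31,0.33,0,0,-0.91,-0.75,0.26,0.33,0,0,-0.91]
  jaw: 0.55

```text
time_s: 12.72
position: [0.5913, -0.2548, 0.1433]
ee_rot: [[-0.027, 1.0, 0.001], [1.0, 0.027, -0.001], [-0.001, 0.001, -1.0]]
force: [0.2, 0.4, 0.9]
opening: 0.0467
grip_force: 0.0
```

Emit:
carry_out:
  series: [-0.77,0.19,0.34,0,0,-0.91,-0.79,0.13,0.33,0,0,-0.9,-0.79,0.07,0.34,0,0,-0.91,-0.35,0.02,0.8,0,0,-0.35,-0.34,0,0.8,0,0,-0.35,-0.35,0,0.8,0,0,-0.35,-0.3,0,0.5,0,0,-0.35]

```text
time_s: 13.6
position: [0.6117, -0.3253, 0.0625]
ee_rot: [[-0.377, 0.926, -0.001], [0.926, 0.377, 0.001], [0.001, -0.001, -1.0]]
force: [1.1, 0.5, 0.2]
opening: 0.0469
grip_force: 0.0
```

Run:
```python
from h import *
plan((612.4,-326.3,4,112.1))
n="side"
p,d=get_image(n);print(slat(n,p,d,(.612,-.326),'red'))
p,d=get_image("top");W=world("top",d);z=W[...,2]
r=np.hypot(W[...,0]-.557,W[...,1]+.125)
q=W[(r<.1)&(z>.151)&(z<.18)];print("bar",len(q),rect(q))
H=cv2.cvtColor(p,cv2.COLOR_BGR2HSV);m=(r<.1)&(z<.010)&(H[...,1]>85);c,R=cv2.minEnclosingCircle((W[m][:,:2]*1000).astype(np.float32));print("mat",c,R)
```

```text
t 13.6 pos [ 611.7 -325.3   62.5] yaw 112.13 F [1.1 0.5 0.2] open 46.9 rows 3
[-0.02, 0.01, 0.97, 0.0, 0.0, 0.0, -0.02, 0.0, 0.98, -0.01, -0.01, 0.0, -0.02, 0.01, 0.97, 0.0, 0.0, 0.01]
[ 618.5 -333.2  621.  -338.7   91.8   15.8  -69.7   18.    58. ]
bar 204 [ 556.7 -124.4   78.3   12.4   49.7]
mat (557.8189086914062, -125.5114974975586) 78.57381439208984
```

Emit:
carry_out:
  series: [-0.02,0,0.97,0,0,0,-0.02,0,0.97,0,0,0,-0.02,0,0.9,0,0,0,0,0,0,0,0,0]

```text
time_s: 14.2
position: [0.6111, -0.3258, 0.0048]
ee_rot: [[-0.375, 0.927, -0.003], [0.927, 0.375, 0.002], [0.003, -0.003, -1.0]]
force: [-0.4, -0.7, -0.5]
opening: 0.0468
grip_force: 0.0
```

Emit:
carry_out:
  series: [0,0,0.05,0,0,0,0,0,0,0,0,0,0,0,0,0,0,0]
  jaw: 0
  grip_force: 40

```text
time_s: 14.58
position: [0.6129, -0.3267, 0.007]
ee_rot: [[-0.375, 0.927, 0.001], [0.927, 0.375, -0.001], [-0.001, 0.001, -1.0]]
force: [0.2, 1.2, 0.9]
opening: 0.0208
grip_force: 41.2
```

```bash
python3 -c "
from h import *
plan((612.4,-326.4,60,112),(585,-228,205,104,7),(520,0,205,80),(481,143.9,80,68.8))"
```

```text
t 14.57 pos [ 612.9 -326.7    7. ] yaw 112.0 F [0.2 1.2 0.9] open 20.8 rows 30
[0.01, 0.0, -0.88, 0.0, 0.0, 0.0, 0.0, -0.01, -0.89, 0.0, 0.01, 0.0, 0.01, 0.0, -0.88, 0.01, 0.0, 0.0, 0.63, 0.07, -0.91, 0.0, 0.0, 0.2, 0.64, 0.06, -0.91, 0.0, 0.0, 0.2, 0.64, 0.05, -0.91, 0.0, 0.0, 0.2, 0.64, 0.04, -0.9, 0.0, 0.0, 0.2, 0.64, 0.03, -0.91, 0.0, 0.0, 0.2, 0.64, 0.01, -0.9, 0.0, 0.0, 0.2, 0.63, 0.0, -0.91, 0.0, 0.0, 0.2]
[0.64, 0.0, -0.9, 0.0, 0.0, 0.2, 0.99, -0.03, 0.0, 0.0, 0.0, 0.4, 0.98, -0.07, 0.0, 0.0, 0.0, 0.4, 0.98, -0.1, 0.0, 0.0, 0.0, 0.4, 0.98, -0.14, 0.0, 0.0, 0.0, 0.4, 0.97, -0.17, 0.0, 0.0, 0.0, 0.4, 0.97, -0.2, 0.0, 0.0, 0.0, 0.4, 0.96, -0.24, 0.0, 0.0, 0.0, 0.4, 0.95, -0.27, 0.0, 0.0, 0.0, 0.4, 0.94, -0.3, 0.0, 0.0, 0.0, 0.4]
[0.93, -0.34, 0.0, 0.0, 0.0, 0.4, 0.91, -0.37, 0.0, 0.0, 0.0, 0.4, 0.91, -0.4, 0.0, 0.0, 0.0, 0.4, 0.96, -0.45, 0.89, 0.0, 0.0, 0.32, 0.95, -0.48, 0.89, 0.0, 0.0, 0.32, 0.94, -0.51, 0.89, 0.0, 0.0, 0.32, 0.92, -0.53, 0.89, 0.0, 0.0, 0.32, 0.91, -0.56, 0.9, 0.0, 0.0, 0.32, 0.89, -0.58, 0.89, 0.0, 0.0, 0.32, 0.88, -0.61, 0.9, 0.0, 0.0, 0.32]
```

Emit:
carry_out:
  series: [0,0,-0.5,0,0,0,0,0,-0.9,0,0,0,0.2,0,-1,0,0,0,0.5,0.07,-1,0,0,0.2,0.6,0.06,-1,0,0,0.2,0.64,0.05,-1,0,0,0.2,0.64,0.04,-1,0,0,0.2,0.64,0.03,-1,0,0,0.2,0.64,0,-0.9,0,0,0.2,0.63,0,-0.9,0,0,0.2]

```text
time_s: 15.82
position: [0.5876, -0.239, 0.1914]
ee_rot: [[-0.258, 0.966, -0.0], [0.966, 0.258, -0.0], [-0.0, -0.0, -1.0]]
force: [0.4, 1.0, -0.7]
opening: 0.0206
grip_force: 41.0
```

Emit:
carry_out:
  series: [0.64,0,-0.8,0,0,0.2,0.99,-0.03,0,0,0,0.4,0.98,-0.07,0,0,0,0.4,0.98,-0.1,0,0,0,0.4,0.98,-0.14,0,0,0,0.4,0.97,-0.17,0,0,0,0.4,0.97,-0.2,0,0,0,0.4,0.96,-0.24,0,0,0,0.4,0.95,-0.27,0,0,0,0.4,0.94,-0.3,0,0,0,0.4]

```text
time_s: 17.08
position: [0.5355, -0.0556, 0.2067]
ee_rot: [[0.071, 0.997, -0.0], [0.997, -0.071, -0.0], [-0.0, -0.0, -1.0]]
force: [0.4, 0.5, -0.5]
opening: 0.021
grip_force: 41.0
```

Emit:
carry_out:
  series: [0.93,-0.34,0,0,0,0.4,0.91,-0.37,0,0,0,0.4,0.91,-0.4,0.3,0,0,0.4,0.96,-0.45,0.9,0,0,0.32,0.95,-0.48,0.9,0,0,0.32,0.94,-0.51,0.9,0,0,0.32,0.9,-0.53,0.9,0,0,0.32]

```text
time_s: 17.95
position: [0.4968, 0.0831, 0.1282]
ee_rot: [[0.284, 0.959, 0.0], [0.959, -0.284, -0.0], [0.0, 0.0, -1.0]]
force: [1.1, -0.9, 0.8]
opening: 0.0208
grip_force: 41.0
```

```bash
python3 -c "
from h import *
plan((480.8,143.9,90,68.8),(480.8,143.9,60,68.8,2),(480.8,143.9,45,68.8))"
```

```text
t 17.95 pos [496.8  83.1 128.2] yaw 73.51 F [ 1.1 -0.9  0.8] open 20.8 rows 6
[0.9, -0.54, 0.64, 0.0, 0.0, 0.31, 0.88, -0.57, 0.63, 0.0, 0.0, 0.32, 0.86, -0.59, 0.64, 0.0, 0.0, 0.31, 0.0, 0.0, 0.75, 0.0, 0.0, 0.0, 0.0, 0.0, 0.75, 0.0, 0.0, 0.0, 0.0, 0.0, 0.75, 0.0, 0.0, 0.0]
```

Emit:
carry_out:
  series: [0.88,-0.54,0.6,0,0,0.31,0.86,-0.56,0.6,0,0,0.32,0.84,-0.58,0.6,0,0,0.31,0,0,0.7,0,0,0,0,0,0.5,0,0,0,0,0,0,0,0,0]

```text
time_s: 18.7
position: [0.4809, 0.1404, 0.0675]
ee_rot: [[0.361, 0.933, -0.002], [0.933, -0.361, -0.001], [-0.001, -0.001, -1.0]]
force: [-0.2, -0.5, 1.0]
opening: 0.0205
grip_force: 41.0
```

```bash
python3 -c "
from h import *
plan((480.8,143.9,42,68.8))
for n in('side','top'):
  p,d=get_image(n);print(slat(n,p,d,(.481,.144),'red',r=.08,zr=(.055,.11)),get_state()['position'])
plan((480.8,143.9,42,68.8))"
```

```text
t 18.7 pos [480.9 140.4  67.5] yaw 68.83 F [-0.2 -0.5  1. ] open 20.5 rows 2
[0.08, -0.03, 0.64, -0.01, 0.01, 0.0, 0.08, -0.04, 0.63, 0.0, 0.01, 0.01]
[481.4 144.5 488.2 163.3 110.6  22.1  68.2  77.  202. ] [0.48124178 0.1407246  0.06800141]
[ 0.  0. nan nan  0.  0.  0. nan  0.] [0.48142725 0.14098486 0.06831217]
t 18.8 pos [481.4 141.   68.3] yaw 68.84 F [-0.3 -0.1 -0.2] open 20.8 rows 2
[0.06, -0.04, 0.66, 0.0, 0.0, 0.0, 0.06, -0.04, 0.66, 0.0, 0.0, 0.01]
  return _methods._mean(a, axis=axis, dtype=dtype,
  ret = ret.dtype.type(ret / rcount)
h.py:22: RuntimeWarning: Mean of empty slice.
  return np.r_[np.array(c),q[:,:2].mean(0)*1000,max(wh),min(wh),a,z*1000,len(q)].round(1)
  ret = um.true_divide(
```

Emit:
carry_out:
  series: [0.06,-0.04,0.5,0,0,0,0.06,-0.04,0.5,0,0,0,0,0,0.15,0,0,0,0,0,0,0,0,0]

```text
time_s: 19.3
position: [0.4802, 0.1446, 0.0449]
ee_rot: [[0.36, 0.933, -0.001], [0.933, -0.36, -0.0], [-0.0, -0.001, -1.0]]
force: [-0.6, 0.6, -0.3]
opening: 0.021
grip_force: 41.0
```

```bash
python3 -c "
from h import *
plan((480.8,143.9,42.5,68.8))"
```

```text
t 19.3 pos [480.2 144.6  44.9] yaw 68.93 F [-0.6  0.6 -0.3] open 21.0 rows 1
[-0.02, 0.04, 0.12, -0.01, 0.0, 0.03]
```

Emit:
carry_out:
  series: [-0.02,0.03,0.1,0,0,0,0,0,0,0,0,0]

```text
time_s: 19.55
position: [0.481, 0.1437, 0.0433]
ee_rot: [[0.36, 0.933, 0.0], [0.933, -0.36, -0.0], [-0.0, 0.0, -1.0]]
force: [0.7, -0.2, -0.1]
opening: 0.0205
grip_force: 41.0
```

Emit:
carry_out:
  series: [0,0,0,0,0,0,0,0,0,0,0,0,0,0,-0.6,0,0,0,0,0,-0.9,0,0,0,0,0,-0.9,0,0,0,0,0,-0.6,0,0,0]
  jaw: 0.5

```text
time_s: 20.3
position: [0.4815, 0.144, 0.1051]
ee_rot: [[0.36, 0.933, 0.002], [0.933, -0.36, 0.0], [0.001, 0.002, -1.0]]
force: [0.7, -0.1, 0.1]
opening: 0.0426
grip_force: 0.0
```

Run:
```python
from h import *
p,d=get_image('side');print(slat('side',p,d,(.481,.144),'red',r=.08,zr=(.045,.06)))
print(slat('side',p,d,(.572,.108),'red',r=.07,zr=(.045,.06)))
plan((470,200,115,90,1),(382,278,100,122.2,3),(381.4,281.6,60,122.2),(381.4,281.6,5,122.2))
```

```text
[484.9 156.8 485.4 159.7  88.9  20.6  69.5  52.3 266. ]
[572.7 109.4 573.  111.  114.5  19.9  69.5  52.6 262. ]
t 20.35 pos [482.2 144.3 106.1] yaw 68.9 F [ 0.6 -0.4  0.6] open 42.4 rows 17
[0.48, -0.31, -0.09, 0.01, 0.0, -0.84, 0.5, -0.28, -0.09, 0.01, 0.0, -0.85, 0.52, -0.24, -0.09, 0.01, -0.01, -0.84, 0.53, -0.2, -0.09, 0.01, 0.0, -0.85, 0.54, -0.17, -0.09, 0.0, -0.01, -0.84, 0.56, -0.63, 0.11, 0.0, 0.0, -0.92, 0.61, -0.58, 0.11, 0.0, 0.0, -0.92, 0.65, -0.53, 0.11, 0.0, 0.0, -0.92, 0.69, -0.48, 0.11, 0.0, 0.0, -0.92, 0.73, -0.42, 0.1, 0.0, 0.0, -0.92]
[0.76, -0.36, 0.11, 0.0, 0.0, -0.92, 0.78, -0.3, 0.1, 0.0, 0.0, -0.92, 0.08, 0.03, 1.0, 0.0, 0.0, 0.0, 0.09, 0.04, 1.0, 0.0, 0.0, 0.0, 0.0, 0.0, 0.92, 0.0, 0.0, 0.0, 0.0, 0.0, 0.92, 0.0, 0.0, 0.0, 0.0, 0.0, 0.91, 0.0, 0.0, 0.0]
```

Emit:
carry_out:
  series: [0.48,-0.31,0,0,0,-0.84,0.5,-0.28,0,0,0,-0.85,0.52,-0.24,0,0,0,-0.84,0.53,-0.2,0,0,0,-0.85,0.54,-0.17,0,0,0,-0.84,0.56,-0.63,0,0,0,-0.92,0.61,-0.58,0,0,0,-0.92,0.65,-0.53,0,0,0,-0.92,0.69,-0.48,0,0,0,-0.92,0.73,-0.42,0.1,0,0,-0.92]
  jaw: 0.55

```text
time_s: 21.6
position: [0.405, 0.2562, 0.1013]
ee_rot: [[-0.396, 0.918, 0.0], [0.918, 0.396, 0.0], [-0.0, 0.0, -1.0]]
force: [0.1, 0.1, -0.8]
opening: 0.0467
grip_force: 0.0
```

Emit:
carry_out:
  series: [0.76,-0.36,0.2,0,0,-0.92,0.78,-0.3,0.2,0,0,-0.92,0.08,0.03,1,0,0,0,0.09,0,1,0,0,0,0,0,0,0,0,0]

```text
time_s: 22.22
position: [0.3779, 0.2808, 0.0521]
ee_rot: [[-0.535, 0.845, -0.003], [0.845, 0.535, -0.001], [0.0, -0.003, -1.0]]
force: [0.4, 0.1, 0.6]
opening: 0.0469
grip_force: 0.0
```

Run:
```python
from h import *
for n in('side','top'):
    p,d=get_image(n)
    for xy,h,zr in(((.481,.144),'red',(.045,.06)),((.572,.108),'red',(.045,.06)),((.381,.281),'mauve',(.008,.03))):
        try:print(n,slat(n,p,d,xy,h,r=.075,zr=zr))
        except Exception:print('x')
cv2.imwrite("pics/c2.png",cv2.resize(p[190:350,140:310],None,fx=4.7,fy=3.75,interpolation=cv2.INTER_CUBIC)[:600,:800])
plan((381.4,281.6,5,122.2))
```

```text
side [480.3 145.4 480.7 147.7 115.5  20.8  69.8  52.2 341. ]
side [572.8 108.2 572.6 110.2 116.3  20.4  70.1  52.7 281. ]
side [374.6 295.6 372.1 299.6  86.6  20.1 -58.8  16.  298. ]
top [478.4 142.1 478.1 141.8 117.5  19.6  69.   52.1 372. ]
top [571.3 106.  570.6 105.5 117.6  20.1  69.9  51.9 346. ]
top [415.2 235.1 414.9 236.   12.4   6.1  75.6  16.4  12. ]
t 22.32 pos [379.1 281.3  53.4] yaw 122.3 F [0.6 0.5 0.7] open 47.1 rows 3
[-0.02, 0.04, 0.81, 0.0, 0.0, 0.01, -0.02, 0.03, 0.81, 0.0, 0.0, 0.01, -0.01, 0.04, 0.8, 0.0, 0.0, 0.0]
```

View pics/c2.png

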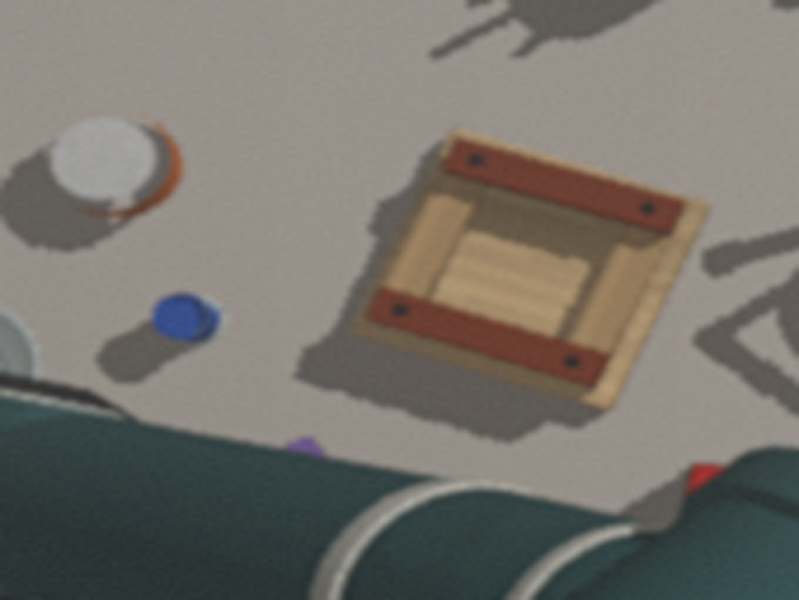

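Both reds lie across the runner ends, square and flush (dots at (475,160),(648,208) and (400,310),(572,361) in the crop). Now mauve_b.

Emit:
carry_out:
  series: [-0.02,0.05,0.81,0,0,0,-0.02,0.04,0.81,0,0,0,0,0.04,0.75,0,0,0,0,0,0,0,0,0]

```text
time_s: 22.82
position: [0.3812, 0.2811, 0.0045]
ee_rot: [[-0.533, 0.846, -0.002], [0.846, 0.533, -0.001], [-0.0, -0.003, -1.0]]
force: [0.2, -0.1, -0.1]
opening: 0.0467
grip_force: 0.0
```

Emit:
carry_out:
  series: [0,0,0,0,0,0,0,0,0,0,0,0,0,0,0,0,0,0,0,0,0,0,0,0]
  jaw: 0
  grip_force: 40

```text
time_s: 23.32
position: [0.3823, 0.2818, 0.0063]
ee_rot: [[-0.533, 0.846, 0.001], [0.846, 0.533, 0.0], [-0.0, 0.001, -1.0]]
force: [-0.7, 0.1, 3.4]
opening: 0.0209
grip_force: 39.8
```

Run:
```python
from h import *
plan((381.4,281.9,60,122.2),(440,250,125,135,2),(544.2,171.9,115,158.8),(544.2,171.9,78,158.8))
```

```text
t 23.32 pos [382.3 281.8   6.3] yaw 122.2 F [-0.7  0.1  3.4] open 20.9 rows 16
[0.01, -0.01, -0.9, 0.0, 0.0, 0.0, 0.01, -0.01, -0.89, 0.0, 0.0, 0.0, 0.01, -0.01, -0.9, 0.01, 0.0, 0.0, -0.73, 0.41, -0.81, 0.0, 0.0, -0.64, -0.75, 0.36, -0.81, 0.0, 0.0, -0.64, -0.77, 0.32, -0.81, 0.0, 0.0, -0.64, -0.78, 0.28, -0.82, 0.0, 0.0, -0.64, -0.92, 0.13, 0.07, 0.0, 0.0, -0.68, -0.93, 0.08, 0.07, 0.0, 0.0, -0.68, -0.93, 0.02, 0.07, 0.0, 0.0, -0.68]
[-0.93, -0.03, 0.07, 0.0, 0.0, -0.68, -0.93, -0.09, 0.07, 0.0, 0.0, -0.68, -0.92, -0.14, 0.08, 0.0, 0.0, -0.68, -0.9, -0.2, 0.07, 0.0, 0.0, -0.68, 0.0, 0.0, 0.93, 0.0, 0.0, 0.0, 0.0, 0.0, 0.92, 0.0, 0.0, 0.0]
```

Emit:
carry_out:
  series: [0,0,-0.5,0,0,0,0,0,-0.9,0,0,0,0,0,-1,0,0,0,-0.6,0.41,-1,0,0,-0.64,-0.75,0.36,-0.9,0,0,-0.64,-0.77,0.32,-0.9,0,0,-0.64,-0.78,0.28,-0.8,0,0,-0.64,-0.92,0.13,0,0,0,-0.68,-0.93,0.08,0,0,0,-0.68,-0.93,0.02,0,0,0,-0.68]

```text
time_s: 24.58
position: [0.4843, 0.2178, 0.1272]
ee_rot: [[-0.822, 0.569, 0.001], [0.569, 0.822, 0.0], [-0.001, 0.001, -1.0]]
force: [-0.1, -0.1, -0.1]
opening: 0.0208
grip_force: 39.4
```

Emit:
carry_out:
  series: [-0.93,-0.03,0,0,0,-0.68,-0.93,-0.09,0,0,0,-0.68,-0.92,-0.14,0.1,0,0,-0.68,-0.95,-0.2,0.1,0,0,-0.68,0,0,0.7,0,0,0,0,0,0.5,0,0,0,0,0,0,0,0,0]

```text
time_s: 25.45
position: [0.5427, 0.1737, 0.097]
ee_rot: [[-0.933, 0.36, -0.002], [0.36, 0.933, -0.0], [0.002, -0.001, -1.0]]
force: [-0.0, -0.6, -0.9]
opening: 0.0206
grip_force: 39.4
```

Run:
```python
from h import *
plan((544.2,171.9,60,158.8))
p,d=get_image('side');print(slat('side',p,d,(.544,.172),'mauve',r=.08,zr=(.06,.13)))
plan((544.2,171.9,60,158.8))
```

```text
t 25.45 pos [542.7 173.7  97. ] yaw 158.88 F [-0.  -0.6 -0.9] open 20.6 rows 2
[-0.05, -0.03, 0.92, -0.01, -0.01, 0.01, -0.06, -0.03, 0.93, 0.0, -0.01, 0.01]
[513.  189.1 507.5 191.   50.9  17.7 -21.6 106.7  60. ]
t 25.5 pos [543.2 174.   97.6] yaw 158.88 F [-0.3 -0.2  0.1] open 21.2 rows 2
[-0.04, -0.04, 0.94, 0.0, -0.01, 0.01, -0.04, -0.04, 0.94, -0.01, 0.0, 0.01]
```

Emit:
carry_out:
  series: [-0.03,-0.04,0.8,0,0,0,-0.03,-0.04,0.8,0,0,0,0,0,0.15,0,0,0,0,0,0,0,0,0]

```text
time_s: 26.0
position: [0.5445, 0.1715, 0.0624]
ee_rot: [[-0.932, 0.361, -0.001], [0.361, 0.932, 0.0], [0.001, -0.0, -1.0]]
force: [0.8, -0.0, 0.2]
opening: 0.0207
grip_force: 39.4
```

Run:
```python
from h import *
P=[]
for i in range(3):
    get_image('side');P.append(get_state()['position'])
print(np.mean(P,0)*1000)
plan((544.2,171.9,58.5,158.8))
```

```text
[544.90367596 171.65579177  63.07607163]
t 26.15 pos [545.  171.6  63.2] yaw 158.81 F [-0.4  0.6 -0.3] open 20.7 rows 1
[0.04, 0.0, 0.24, 0.01, 0.01, 0.0]
```

Emit:
carry_out:
  series: [0.03,0,0.2,0,0,0,0,0,0,0,0,0]

```text
time_s: 26.4
position: [0.544, 0.1714, 0.0587]
ee_rot: [[-0.932, 0.362, -0.0], [0.362, 0.932, -0.0], [0.0, -0.0, -1.0]]
force: [-0.3, 0.2, -0.6]
opening: 0.0209
grip_force: 39.4
```

Emit:
carry_out:
  series: [0,0,0,0,0,0,0,0,0,0,0,0,0,0,-0.6,0,0,0,0,0,-0.9,0,0,0,0,0,-1,0,0,0,0,0,-1,0,0,0]
  jaw: 0.5

```text
time_s: 27.15
position: [0.5445, 0.1717, 0.1309]
ee_rot: [[-0.932, 0.361, 0.001], [0.361, 0.932, 0.0], [-0.001, 0.001, -1.0]]
force: [0.6, -0.3, 0.3]
opening: 0.0428
grip_force: 0.0
```

Run:
```python
from h import *
plan((530,110,190,150,1),(480,-130,215,125,1),(478.5,-350,190,119.1,1),(478.5,-425.2,60,119.1))
```

```text
t 27.15 pos [544.5 171.7 130.9] yaw 158.81 F [ 0.6 -0.3  0.3] open 42.8 rows 33
[-0.11, -0.78, -0.74, 0.0, 0.0, 0.44, -0.14, -0.78, -0.74, 0.0, 0.0, 0.44, -0.17, -0.78, -0.74, 0.0, 0.01, 0.44, -0.2, -0.76, -0.74, 0.01, 0.0, 0.44, -0.32, -0.97, -0.1, 0.0, 0.0, 0.42, -0.35, -0.96, -0.1, 0.0, 0.0, 0.42, -0.39, -0.94, -0.1, 0.0, 0.0, 0.42, -0.42, -0.93, -0.11, 0.0, 0.0, 0.42, -0.46, -0.91, -0.1, 0.0, 0.0, 0.42, -0.49, -0.9, -0.11, 0.0, 0.0, 0.41]
[-0.52, -0.88, -0.1, 0.0, 0.0, 0.42, -0.56, -0.86, -0.11, 0.0, 0.0, 0.41, -0.59, -0.84, -0.1, 0.0, 0.0, 0.42, -0.62, -0.81, -0.11, 0.0, 0.0, 0.41, -0.64, -0.79, -0.1, 0.0, 0.0, 0.42, -0.67, -0.77, -0.11, 0.0, 0.0, 0.41, -0.9, -0.64, 0.13, 0.0, 0.0, 0.12, -0.9, -0.63, 0.13, 0.0, 0.0, 0.12, -0.91, -0.62, 0.12, 0.0, 0.0, 0.12, -0.92, -0.61, 0.13, 0.0, 0.0, 0.12]
[-0.92, -0.6, 0.12, 0.0, 0.0, 0.12, -0.93, -0.59, 0.13, 0.0, 0.0, 0.12, -0.93, -0.58, 0.12, 0.0, 0.0, 0.12, -0.94, -0.57, 0.13, 0.0, 0.0, 0.11, -0.95, -0.56, 0.12, 0.0, 0.0, 0.12, -0.95, -0.54, 0.13, 0.0, 0.0, 0.11, -0.47, -0.26, 0.93, 0.0, 0.0, 0.0, -0.47, -0.26, 0.93, 0.0, 0.0, 0.0, -0.47, -0.26, 0.93, 0.0, 0.0, 0.0, -0.47, -0.26, 0.93, 0.0, 0.0, 0.0]
[-0.47, -0.26, 0.93, 0.0, 0.0, 0.0, -0.47, -0.27, 0.92, 0.0, 0.0, 0.0, -0.47, -0.26, 0.93, 0.0, 0.0, 0.0]
```

Emit:
carry_out:
  series: [-0.11,-0.78,-0.9,0,0,0.44,-0.14,-0.78,-0.9,0,0,0.44,-0.17,-0.78,-0.8,0,0,0.44,-0.2,-0.76,-0.7,0,0,0.44,-0.32,-0.97,-0.3,0,0,0.42,-0.35,-0.96,-0.2,0,0,0.42,-0.39,-0.94,-0.1,0,0,0.42,-0.42,-0.93,0,0,0,0.42,-0.46,-0.91,0,0,0,0.42,-0.49,-0.9,0,0,0,0.41]
  jaw: 0.55

```text
time_s: 28.4
position: [0.5046, -0.0105, 0.208]
ee_rot: [[-0.736, 0.677, 0.001], [0.677, 0.736, -0.001], [-0.001, 0.0, -1.0]]
force: [0.7, 0.7, -0.4]
opening: 0.0472
grip_force: 0.0
```

Emit:
carry_out:
  series: [-0.52,-0.88,0,0,0,0.42,-0.56,-0.86,0,0,0,0.41,-0.59,-0.84,0,0,0,0.42,-0.62,-0.81,0,0,0,0.41,-0.64,-0.79,0,0,0,0.42,-0.67,-0.77,0,0,0,0.41,-0.9,-0.64,0,0,0,0.12,-0.9,-0.63,0,0,0,0.12,-0.91,-0.62,0.1,0,0,0.12,-0.92,-0.61,0.1,0,0,0.12]

```text
time_s: 29.65
position: [0.4791, -0.2197, 0.2026]
ee_rot: [[-0.538, 0.843, -0.0], [0.843, 0.538, 0.0], [0.0, 0.0, -1.0]]
force: [-0.0, 0.4, 0.2]
opening: 0.0471
grip_force: 0.0
```

Emit:
carry_out:
  series: [-0.92,-0.6,0.1,0,0,0.12,-0.93,-0.59,0.1,0,0,0.12,-0.93,-0.58,0.2,0,0,0.12,-0.94,-0.57,0.3,0,0,0.11,-0.95,-0.56,0.4,0,0,0.12,-0.95,-0.54,0.5,0,0,0.11,-0.47,-0.26,0.9,0,0,0,-0.47,-0.26,0.9,0,0,0,-0.47,-0.26,0.9,0,0,0]

```text
time_s: 30.78
position: [0.4783, -0.3822, 0.1153]
ee_rot: [[-0.487, 0.873, -0.001], [0.873, 0.487, 0.001], [0.001, -0.0, -1.0]]
force: [0.1, -1.3, 1.1]
opening: 0.0471
grip_force: 0.0
```

Run:
```python
from h import *
plan((478.5,-425.2,60,119.1),(478.5,-425.2,5,119.1))
for n in('side','top'):
    p,d=get_image(n)
    for xy,h,zr in(((.544,.172),'mauve',(.058,.08)),((.481,.144),'red',(.045,.06)),((.572,.108),'red',(.045,.06)),((.478,-.425),'mauve',(.006,.03))):
        try:print(n,slat(n,p,d,xy,h,r=.075,zr=zr))
        except Exception:print('x')
```

```text
t 30.77 pos [ 478.3 -382.2  115.3] yaw 119.16 F [ 0.1 -1.3  1.1] open 47.1 rows 6
[-0.63, -0.35, 0.92, 0.0, 0.0, 0.0, -0.63, -0.34, 0.92, 0.0, -0.01, 0.01, -0.63, -0.35, 0.92, 0.0, 0.0, 0.0, 0.0, 0.0, 0.92, 0.0, 0.0, 0.0, 0.0, 0.0, 0.92, 0.0, 0.0, 0.0, 0.0, 0.0, 0.91, 0.0, 0.0, 0.0]
side [540.  175.2 527.9 180.2 107.3  21.2 -21.5  68.4 243. ]
side [475.9 134.4 474.7 133.7  99.8  21.6  68.7  52.3 270. ]
side [566.4  93.8 567.1  95.3  88.1  18.9  70.4  52.6 208. ]
side [ 460.9 -392.5  462.8 -397.    34.9    6.7  -56.3   17.2    4. ]
top [543.1 171.9 542.8 171.6 116.6  21.3 -22.1  67.8 381. ]
top [474.9 133.1 474.8 133.9  99.2  19.9  69.2  52.4 316. ]
top [567.5  96.7 567.5  96.7  98.   19.5  69.7  52.1 290. ]
top [ 462.2 -396.8  462.4 -396.8   52.9   18.3  -60.8   15.6  141. ]
```

Emit:
carry_out:
  series: [-0.6,-0.35,0.9,0,0,0,-0.6,-0.34,0.9,0,0,0,-0.6,-0.3,0.9,0,0,0,0,0,0,0,0,0]

```text
time_s: 31.38
position: [0.4771, -0.4243, 0.0606]
ee_rot: [[-0.484, 0.875, -0.003], [0.875, 0.484, 0.002], [0.003, -0.001, -1.0]]
force: [0.7, 0.2, 0.7]
opening: 0.047
grip_force: 0.0
```

Run:
```python
from h import *
plan((478.6,-425.2,5,119.1))
p,d=get_image('side');W=world('side',d);u=proj('side',(.4786,-.4252,.016)).astype(int);H=cv2.cvtColor(p,cv2.COLOR_BGR2HSV)
m=(np.hypot(W[...,0]-.4786,W[...,1]+.4252)<.08)&(W[...,2]<.03)&(H[...,0]>112)&(H[...,0]<165)&(H[...,1]>45)&(W[...,2]>.006);print(m.sum(),rect(W[m]) if m.any() else 0)
p=cv2.imread("pics/side0.png");W=world('side',np.load("pics/side0.npy"));H=cv2.cvtColor(p,cv2.COLOR_BGR2HSV);print(u,H[u[1],u[0]],W[u[1],u[0]])
m=(np.hypot(W[...,0]-.4786,W[...,1]+.4252)<.08)&(W[...,2]>.006)&(W[...,2]<.03)&(H[...,1]>45);print(m.sum(),rect(W[m]) if m.any() else 0)
```

```text
t 31.38 pos [ 477.1 -424.3   60.6] yaw 118.98 F [0.7 0.2 0.7] open 47.0 rows 3
[-0.03, 0.02, 0.93, -0.01, -0.01, -0.01, -0.03, 0.01, 0.92, 0.0, -0.01, -0.01, -0.02, 0.01, 0.93, -0.01, -0.01, 0.0]
155 [ 477.4 -420.6   21.1  113.1   29.1]
[355 151] [136  62 120] [ 0.47873727 -0.42491724  0.01644531]
160 [ 480.8 -422.8   23.   122.3   30.4]
```

Emit:
carry_out:
  series: [0,0.02,0.93,0,0,0,0,0.02,0.92,0,0,0,0,0,0.93,0,0,0,0,0,0,0,0,0]

```text
time_s: 31.92
position: [0.4781, -0.4219, 0.005]
ee_rot: [[-0.487, 0.873, -0.003], [0.873, 0.487, 0.002], [0.003, -0.001, -1.0]]
force: [0.3, 0.8, -0.6]
opening: 0.047
grip_force: 0.0
```

Emit:
carry_out:
  series: [0,0,0,0,0,0,0,0,0,0,0,0,0,0,0,0,0,0,0,0,0,0,0,0]
  jaw: 0
  grip_force: 40

```text
time_s: 32.42
position: [0.4796, -0.4233, 0.008]
ee_rot: [[-0.486, 0.874, 0.001], [0.874, 0.486, -0.001], [-0.001, 0.0, -1.0]]
force: [0.1, 0.7, 3.1]
opening: 0.0206
grip_force: 40.8
```

Run:
```python
from h import *
plan((478.5,-424.5,50,119.1),(478.5,-350,150,123),(478,-250,212,128),(485,-100,212,140),(508.8,80.5,150,158.8),(508.8,80.5,100,158.8))
```

```text
t 32.42 pos [ 479.6 -423.3    8. ] yaw 119.1 F [0.1 0.7 3.1] open 20.6 rows 31
[-0.01, -0.03, -0.7, 0.0, 0.0, 0.0, -0.01, -0.02, -0.7, 0.0, 0.01, 0.0, -0.01, -0.03, -0.7, 0.0, 0.0, 0.0, 0.65, 0.36, -1.0, 0.0, 0.0, -0.16, 0.65, 0.37, -1.0, 0.0, 0.0, -0.16, 0.64, 0.38, -1.0, 0.0, 0.0, -0.15, 0.63, 0.39, -1.0, 0.0, 0.0, -0.16, 0.63, 0.4, -1.0, 0.0, 0.0, -0.15, 0.84, 0.54, -0.62, 0.0, 0.0, -0.2, 0.83, 0.56, -0.62, 0.0, 0.0, -0.2]
[0.82, 0.57, -0.62, 0.0, 0.0, -0.2, 0.82, 0.58, -0.62, 0.0, 0.0, -0.2, 0.8, 0.6, -0.62, 0.0, 0.0, -0.2, 0.95, 0.82, 0.0, 0.0, 0.0, -0.4, 0.92, 0.85, 0.0, 0.0, 0.0, -0.4, 0.89, 0.88, 0.0, 0.0, 0.0, -0.4, 0.86, 0.91, 0.0, 0.0, 0.0, -0.4, 0.83, 0.94, 0.0, 0.0, 0.0, -0.4, 0.79, 0.96, 0.0, 0.0, 0.0, -0.4, 0.54, 0.85, 0.34, 0.0, 0.0, -0.42]
[0.51, 0.87, 0.34, 0.0, 0.0, -0.42, 0.48, 0.89, 0.35, 0.0, 0.0, -0.42, 0.45, 0.91, 0.34, 0.0, 0.0, -0.42, 0.41, 0.92, 0.35, 0.0, 0.0, -0.42, 0.38, 0.94, 0.34, 0.0, 0.0, -0.42, 0.34, 0.95, 0.35, 0.0, 0.0, -0.41, 0.31, 0.97, 0.34, 0.0, 0.0, -0.42, 0.28, 0.97, 0.35, 0.0, 0.0, -0.41, 0.0, 0.0, 0.83, 0.0, 0.0, 0.0, 0.0, 0.0, 0.83, 0.0, 0.0, 0.0]
[0.0, 0.0, 0.84, 0.0, 0.0, 0.0]
```

Emit:
carry_out:
  series: [0,0,-0.5,0,0,0,0,0,-0.8,0,0,0,0,0,-0.9,0,0,0,0.65,0.36,-1,0,0,-0.16,0.65,0.37,-1,0,0,-0.16,0.64,0.38,-1,0,0,-0.15,0.63,0.39,-1,0,0,-0.16,0.63,0.4,-1,0,0,-0.15,0.84,0.54,-0.6,0,0,-0.2,0.83,0.56,-0.6,0,0,-0.2]

```text
time_s: 33.67
position: [0.479, -0.307, 0.1759]
ee_rot: [[-0.575, 0.818, -0.0], [0.818, 0.575, 0.0], [0.0, -0.0, -1.0]]
force: [-0.2, 0.8, 0.6]
opening: 0.0207
grip_force: 40.4
```

Emit:
carry_out:
  series: [0.82,0.57,-0.6,0,0,-0.2,0.82,0.58,-0.6,0,0,-0.2,0.8,0.6,-0.6,0,0,-0.2,0.95,0.82,0,0,0,-0.4,0.92,0.85,0,0,0,-0.4,0.89,0.88,0,0,0,-0.4,0.86,0.91,0,0,0,-0.4,0.83,0.94,0,0,0,-0.4,0.79,0.96,0,0,0,-0.4,0.54,0.85,0,0,0,-0.42]

```text
time_s: 34.92
position: [0.4885, -0.0767, 0.2113]
ee_rot: [[-0.791, 0.612, 0.0], [0.612, 0.791, -0.0], [-0.0, -0.0, -1.0]]
force: [-0.3, -0.7, 0.4]
opening: 0.0207
grip_force: 40.4
```

Emit:
carry_out:
  series: [0.51,0.87,0.3,0,0,-0.42,0.48,0.89,0.3,0,0,-0.42,0.45,0.91,0.4,0,0,-0.42,0.41,0.92,0.4,0,0,-0.42,0.38,0.94,0.4,0,0,-0.42,0.34,0.95,0.4,0,0,-0.41,0.31,0.97,0.4,0,0,-0.42,0.28,0.9,0.4,0,0,-0.41]

```text
time_s: 35.92
position: [0.5091, 0.082, 0.1509]
ee_rot: [[-0.933, 0.36, 0.0], [0.36, 0.933, 0.0], [0.0, 0.0, -1.0]]
force: [0.7, 0.4, 0.6]
opening: 0.0208
grip_force: 40.4
```

Run:
```python
from h import *
plan((508.8,80.5,100,158.8))
```

```text
t 35.92 pos [509.1  82.  150.9] yaw 158.93 F [0.7 0.4 0.6] open 20.8 rows 3
[0.0, -0.03, 0.85, 0.0, 0.0, 0.01, -0.01, -0.02, 0.85, 0.0, 0.0, 0.01, 0.0, -0.03, 0.85, 0.0, 0.0, 0.01]
```

Emit:
carry_out:
  series: [0,-0.03,0.9,0,0,0,0,-0.02,0.9,0,0,0,0,-0.03,0.9,0,0,0,0,0,0,0,0,0]

```text
time_s: 36.42
position: [0.5073, 0.0783, 0.0955]
ee_rot: [[-0.932, 0.362, -0.003], [0.362, 0.932, -0.001], [0.003, -0.002, -1.0]]
force: [0.1, -0.3, -0.2]
opening: 0.021
grip_force: 40.4
```

Run:
```python
from h import *
P=[]
for n in('side','top','side'):
    p,d=get_image(n);P.append(get_state()['position'])
    try:print(n,slat(n,p,d,(.509,.0805),'mauve',r=.09,zr=(.085,.15)))
    except Exception:print('x')
    if n=='side':cv2.imwrite("pics/c3.png",cv2.resize(p[210:330,250:410],None,fx=4,fy=4,interpolation=cv2.INTER_CUBIC))
print(np.mean(P,0)*1000)
plan((508.8,80.5,60,158.8))
```

```text
side [479.   93.4 478.7  93.6  49.7  17.5 -24.7 103.8  54. ]
top [460.2  98.  460.3  97.8  21.7  12.3  44.8 104.2  41. ]
side [479.   93.1 477.7  95.2  48.   20.5 -20.9 104.8  61. ]
[508.366029    79.03388452  97.09932265]
t 36.58 pos [508.7  79.2  97.6] yaw 158.79 F [-0.4 -0.5  0.1] open 20.6 rows 2
[0.01, 0.03, 0.94, 0.0, 0.0, 0.0, 0.01, 0.03, 0.94, 0.01, 0.01, 0.0]
```

View pics/c3.png

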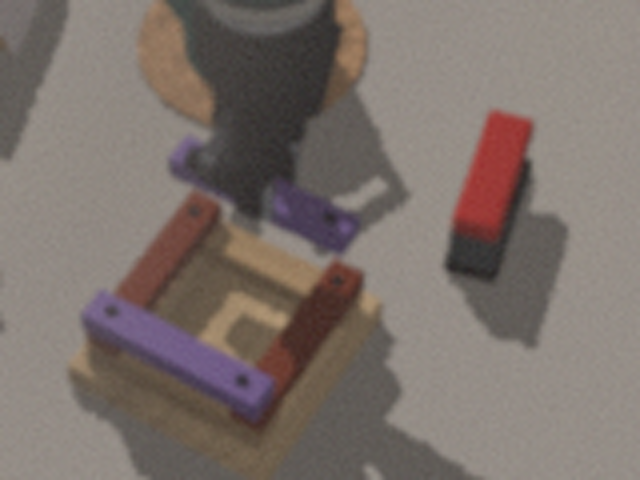

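Emit:
carry_out:
  series: [0.04,0.05,0.85,0,0,0,0.05,0.03,0.7,0,0,0,0,0,0,0,0,0]

```text
time_s: 36.95
position: [0.5062, 0.0813, 0.0648]
ee_rot: [[-0.933, 0.361, -0.003], [0.361, 0.933, -0.0], [0.002, -0.001, -1.0]]
force: [0.3, -0.1, -0.3]
opening: 0.0209
grip_force: 40.4
```

Run:
```python
from h import *
P=[]
for n in('side','top','side'):
    p,d=get_image(n);P.append(get_state()['position'])
    if n=='side':print(n,slat(n,p,d,(.509,.0805),'mauve',r=.09,zr=(.06,.15)))
print(np.mean(P,0)*1000)
plan((507.3,81.1,61,158.8))
```

```text
side [507.8  84.8 478.7  96.3 112.4  20.5 -19.6  73.1  68. ]
side [508.6  82.4 479.9  95.6 114.7  19.1 -26.2  73.6  69. ]
[507.07264672  81.62152139  65.98562551]
t 37.1 pos [507.4  81.7  66.4] yaw 158.83 F [-0.7  0.1 -0.4] open 20.7 rows 1
[-0.01, -0.03, 0.27, 0.0, 0.0, 0.01]
```

Emit:
carry_out:
  series: [-0.01,-0.04,0.22,0,0,0,0,0,0.03,0,0,0]

```text
time_s: 37.35
position: [0.5071, 0.0803, 0.0611]
ee_rot: [[-0.932, 0.362, -0.0], [0.362, 0.932, -0.0], [0.0, -0.0, -1.0]]
force: [-0.6, -0.3, -0.8]
opening: 0.0205
grip_force: 40.4
```

Emit:
carry_out:
  series: [0,0,0,0,0,0,0,0,0,0,0,0,0,0,-0.6,0,0,0,0,0,-0.9,0,0,0,0,0,-1,0,0,0,0,0,-1,0,0,0]
  jaw: 0.5

```text
time_s: 38.1
position: [0.5075, 0.0806, 0.1332]
ee_rot: [[-0.932, 0.362, 0.001], [0.362, 0.932, -0.0], [-0.001, 0.0, -1.0]]
force: [0.5, -0.8, -0.2]
opening: 0.0431
grip_force: 0.0
```

Emit:
carry_out:
  series: [0.3,-0.6,-0.9,0,0,0,0.5,-0.9,-0.9,0,0,0,0.5,-0.9,-0.9,0,0,0,0.5,-0.9,-0.9,0,0,0,0.5,-0.9,0,0,0,0,0.5,-0.9,0,0,0,0,0.5,-0.9,0,0,0,0,0.5,-0.9,0,0,0,0,0.5,-0.9,0,0,0,0,0,0,0,0,0,0]

```text
time_s: 39.35
position: [0.3698, -0.0348, 0.2036]
ee_rot: [[-0.931, 0.364, -0.001], [0.364, 0.931, -0.002], [-0.0, -0.002, -1.0]]
force: [1.0, -0.4, 0.1]
opening: 0.0426
grip_force: 0.0
```

Run:
```python
from h import *
s=get_state();print(s['time_s'],s['position'])
for n in('side','top'):
    p,d=get_image(n)
    for xy,h,zr in(((.544,.172),'mauve',(.058,.08)),((.509,.0805),'mauve',(.058,.08)),((.481,.144),'red',(.045,.06)),((.572,.108),'red',(.045,.06))):
        try:print(n,slat(n,p,d,xy,h,r=.07 if h=='red' else .065,zr=zr))
        except Exception:print('x')
    if n=='top':cv2.imwrite("pics/c4.png",cv2.resize(p[170:340,150:430],None,fx=2.8,fy=2.8,interpolation=cv2.INTER_CUBIC))
```

```text
39.35 [ 0.36984135 -0.03483645  0.20357828]
side [537.7 177.6 530.1 179.5 100.1  22.3 -19.2  68.2 260. ]
side [508.6  81.7 498.7  86.5 114.   23.  -22.6  68.5 253. ]
side [479.8 145.  478.4 143.   77.4  21.2  69.8  52.3 215. ]
side [571.3 105.9 571.4 106.5  58.6  18.5  69.3  52.6 146. ]
top [543.2 171.7 542.8 171.4 116.4  21.2 -22.3  68.  395. ]
top [508.3  80.2 507.4  80.4 116.9  21.1 -20.8  67.8 379. ]
top [475.4 133.5 480.  146.3  99.2  20.   70.4  51.8 240. ]
top [572.2 109.4 572.7 110.3  70.7  20.6  70.3  52.2 221. ]
```

View pics/c4.png

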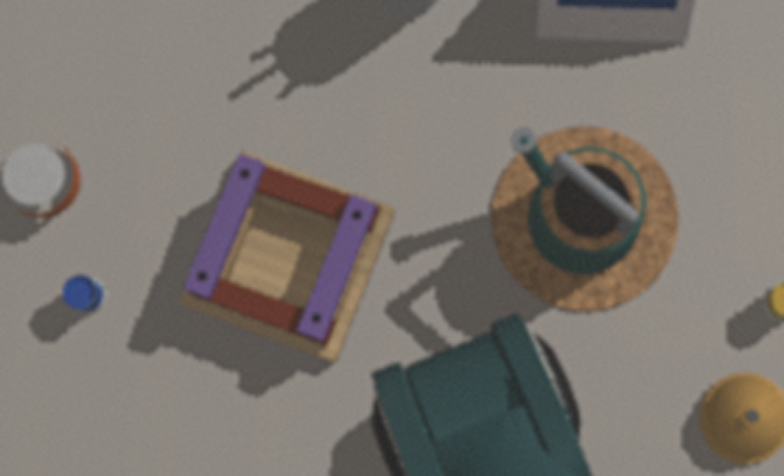

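The tower is square and flush, with mauve_a and mauve_b across the reds. The can stands upright, centred on the mat, and the gripper is clear of everything.

```bash
python3 -c "
from station import *
print(finish_job())"
```

```text
the job is handed in; nothing more can be done
None
```

The job is handed in at about 39 s: the can stands upright in the middle of the mat, the tower is finished square with all slats within about 2 mm of their places by the cameras, and I touched nothing else.

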